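# Lift the hot test-well lid onto its rest with the lid lifter

## Robot

A 6-joint arm with a two-finger parallel gripper is mounted at the origin on the work surface. World frame = base frame: x ahead of the robot, y to its left, z up, the work surface at z = 0. Lengths are in mm, angles in rad, forces in N, time in s.
With the tool pointing down it reaches from about 275 to 1000 mm from the base axis. Payload 8.4 kg.
Tool frame: the origin (TCP) lies on the centre line of the jaws, within the pads' length; the fingertips stand r.tip_reach ahead of it and the grasp point (between the pads) lies 11 mm behind it (r.tip_reach is the distance from the TCP to the fingertips, in mm); z points along the fingers, y is the line along which they close (so a half turn about z gives the same grasp; the last joint's range is limited). The gripper opens to 85 mm and grips with 20 to 120 N. Pads are 22 mm wide; open, the fingers measure 114 mm over their backs; the gripper's body (76 mm by 85 mm) begins 54 mm behind the grasp point. The pads swing forward as they close: fully open they stand 13 mm farther back than shut.
Start: joints at [-1.199, 0.353, 1.633, -0, 1.155, -0.002], TCP at [228.221, -581.845, 239.281] pointing down, gripper open.
Joint ranges: [-2.63, 2.63], [-0.92, 2.1], [0.06, 2.66], [-1.3, 4.44], [0, 2.69], [-3.02, 3.02]. Speed limits (rad/s): [2.22, 2.22, 2.79, 3.14, 3.14, 3.14].

## Interface

Orientations are given as [roll, pitch, yaw] about the fixed x, y, z axes, in that order (R = Rz(yaw) Ry(pitch) Rx(roll)).
In Python, from rig import r gives the robot as it stands.
- The arm moves only by the tool carry_out, never from a script. Its argument "targets" is a list of rows, each an object with "dp": the shift along the tool's x, y, z in mm, a list of three; "yaw": the turn about the tool's z in degrees. A call has 1 to 12 rows; each row is the pose to reach, as a shift and turn from the pose commanded when the call began, along the tool's axes at that moment; what a row does not reach only later rows make up. A row lasts 1/8 s, in which the tool goes at most 62.5 mm and 10.7 degrees, less where a joint would pass 70% of its speed; a pose out of reach is approached as far as the arm can. A call with a gripper value outside its range is refused whole. "fingers" is the opening, from -1 (shut) to 1 (fully open), so that 0 is half open, set as the call begins (left out, the last holds). The fingers move at their own pace and stop on an object; "grip_force" is the grip in N (left out, the last holds). Time passes only in rows, so rows that repeat a pose let the fingers close. It gives the time, the measured TCP pose, the force, the opening and the grip force at its end, in the units of the state.
- r.sense(): the state, without advancing time (a new reading comes with each control period).
- r.grab_frame(name): name is "scene" or "top"; returns the picture (480x640x3 uint8, red, green, blue); there is no depth.
- r.get_calibration(name): a dict with "fx", "fy", "cx", "cy" (pixels), "rvec" (rotation vector, rad) and "tvec" (3), from world to camera coordinates, as OpenCV has them. Camera axes: x right, y down, z forward; pixel columns grow to the right and rows downward; lengths in mm; the calibration is good to about 2 mm. A picture is of the moment at which its call begins. get_calibration takes no time and is no camera call.
- r.sign_off(): hands the job in; it is judged then, once.
The state is a dict: "clock": time; "qpos": joint angles; "qvel": joint speeds; "joint_efforts": joint torques, N m; "eef_pos": TCP position; "tcp_rot": TCP orientation; "contact_force": force on the tool from outside, world axes, zero at the start; "wrist_torque": the same for the moment, N m; "opening": opening from 0.0 (shut) to 1.0 (fully open); "grasp_force": force on a finger pad.
Only numpy, scipy, OpenCV 4.12 (cv2) and the standard library are available. Lean on these libraries where they do the work, as an engineer would, in place of code of your own. Each camera call takes 0.05 s, during which the arm holds its last target. There are 200 camera calls.

## Task

The lid of the test well is hot: take the lid lifter from its stand, hook it under the lid's loop handle and lift the lid off, keeping it level throughout; the connection head makes it heavy towards one end by an unknown amount, so feel along the loop for the place where it balances before lifting it clear. Set it down gently on the empty rest ring, plug fully home, then unhook the lifter and hang it back on its stand. Touch lid, well and ring with nothing but the lifter (and the lid itself), force nothing, and leave the other things on the bench alone.

Things in the scene. Friction and masses are not known exactly. Their poses are not given: they have to be found in the camera images.
- lifter_grip (a point): Centre of the upright wooden handle of the loose lid lifter (220 g): a bar 28 mm (x) by 18 mm (y) by 80 mm (z, up). Below the handle, 40 to 44 mm under this point, is a round steel heat guard 40 mm across; under it an 8 mm round shank, centred down to 67 mm below, then jogging 14 mm to the -x side and on down to the hook.
- lifter: The same lifter; origin on the handle's axis, 148 mm below the handle's centre. Hook at its foot: a shallow V of flat bar 6 mm wide (y), from x = -17 (shank) to +17 mm (upturned tip). Heights above the origin: lowest face 1 mm, top of tip 17 mm, heat guard's underside 104 mm. An 8 mm bar lying in the V (x = 0, under the handle's axis) has its centre at 11.5 mm.
- stand: Steel lifter stand, fixed, 127 mm high; origin on the bench under the hanging lifter's axis. Base 90 x 84 mm, column at x = -48 to -36 mm, fork open towards +x: two prongs 16 mm wide, 16 mm apart, to x = 27 mm. The lifter hangs with its shank in the gap and heat guard on the prongs, between 5 mm high nubs at x = -25 and +25 mm: lift it 10 mm, then move it 60 mm to +x, or back.
- stand_seat (a point): Point on top of the stand's fork, 122 mm above the bench, where the centre of the heat guard's underside belongs; axes as the stand.
- lid: Loose hot lid: flat flange 170 mm across, 3 mm thick, tapering plug below it (124 mm across at the flange, 108 mm at its end, 22 mm deep). Origin at the centre of the flange's underside; loop along y, connection head at +y. Its balance point lies off the loop's middle towards the head, 10 to 35 mm, different each time and not visible. Lid without head 0.3 to 0.4 kg.
- lid_loop (a point): Middle of the straight top bar of the lid's loop handle, on its centre line, 52 mm above the flange's underside; axes as the lid's. Bar 8 mm round steel, straight for 42 mm to either side along y; the loop's posts stand at y = +46 and -46 mm; 45 mm free under the bar. The lid's weight hangs about 45 mm below the bar: hooked more than about 4 mm from the balance point it hangs askew.
- head: Connection head fixed on the lid: a box 54 mm (x) by 30 mm (y) by 33 mm high; origin at the centre of its underside, 68 mm from the lid's centre along the lid's +y and on the flange's upper face. Its weight is unknown (0.07 to 0.34 kg).
- well: Heated test well, fixed: round steel jacket 190 mm across, 85 mm high, mouth 134 mm across. At the start the lid's plug stands in the mouth (5 mm play all round) and its flange rests on the flat rim. A grey control box, 70 mm high, stands at its +x side, out to 162 mm. Origin on the bench at the jacket's centre.
- rest: Rest ring for the lid, fixed on the bench: plain insulating ring, 184 mm outside, 136 mm inside, 32 mm high; origin on the bench at its centre. The lid's plug goes into the hole and its flange onto the upper face; any turn about the vertical will do.
- vsi_center (a point): Bystander: vertical speed indicator lying face up, 83 mm square, 82 mm high; point at its centre.
- bourdon: Bystander: curled brass bourdon tube, about 75 mm across, 14 mm high; origin at its underside.
- gear: Bystander: white nylon gear, 55 mm across, 18 mm high; origin at its underside.
- testbox: Bystander: green test box, fixed, 110 x 160 x 75 mm, with a red push button on top; origin under its centre.
Mind the look-alikes: they are no part of the job. Leave any orange or yellow look-alike of the rest alone.

How it is judged:
By the outcome, as a careful person would: the job done as asked, in the order asked, and still so for the second after the job is handed in, with the robot touching nothing.
It also fails if it takes over 72 s, if anything falls off the work surface, if the arm or the gripper's body presses on something with over 40 N, if the wrist force passes 120 N, or if a joint passes its speed limit or range.

## Working session

There is one attempt and no reset: what is moved stays moved. The work goes in short steps, Python scripts to look and compute and a tool call to move; the robot and the scene stay as the last step left them, time stands still between calls to the robot, and variables do not carry over. Pictures are saved under pics/ and viewed, at most 10 in all, crops included, and the job is handed in when it is done.

Besides the shell and the picture viewer there is one more tool, called after "Call:" as name(argument=value, ...) on one line, values as JSON. carry_out: Moves the arm, as the interface text tells. Its arguments: {"type":"object","properties":{"targets":{"type":"array","items":{"type":"object","properties":{"dp":{"type":"array","items":{"type":"number"}},"yaw":{"type":"number"}}}},"fingers":{"type":"number"},"grip_force":{"type":"number"}},"required":["targets"]}

```bash
ls; mkdir -p pics
python3 - <<'E'
from rig import r
import cv2
for n in("scene","top"):
    cv2.imwrite(f"pics/{n}0.png",r.grab_frame(n)[:,:,::-1]); print(n,r.get_calibration(n))
print(r.sense(), r.tip_reach)
E
```

```text
pics
scene {'fx': 509.59941827071145, 'fy': 509.59941827071145, 'cx': 325.4266666809668, 'cy': 238.4930078405622, 'rvec': array([ 1.76804731,  2.04694073, -0.61784591]), 'tvec': array([  60.44017798, -378.39308949, 1671.81881796])}
top {'fx': 494.0096794617466, 'fy': 494.0096794617466, 'cx': 326.4349092018617, 'cy': 242.42702321943162, 'rvec': array([ 2.12865598, -2.12751438,  0.18611951]), 'tvec': array([   8.18831983,  536.24471729, 1125.14678154])}
{'clock': 0.1, 'qpos': array([-1.19944843e+00,  3.53564286e-01,  1.63407367e+00,  2.76768154e-05,
        1.15524782e+00, -2.41674742e-03]), 'qvel': array([ 4.81291165e-05, -7.29964900e-04, -8.06532275e-04,  2.04380073e-03,
        4.48267383e-04, -4.17504926e-04]), 'joint_efforts': array([ 1.11545601e-04, -6.06359696e+01, -3.42820323e+01,  1.13792091e-04,
        4.05119863e-03,  6.61120293e-05]), 'eef_pos': array([ 228.03989167, -581.43955212,  238.63993805]), 'tcp_rot': array([-3.14029959e+00, -2.84320023e-05,  3.73753436e-01]), 'contact_force': array([0.06078152, 0.8078848 , 0.62910651]), 'wrist_torque': array([ 0.00205058, -0.02208272,  0.05855673]), 'grasp_force': 0.0, 'opening': 1.001472397153644} 8.0
```

View pics/scene0.png

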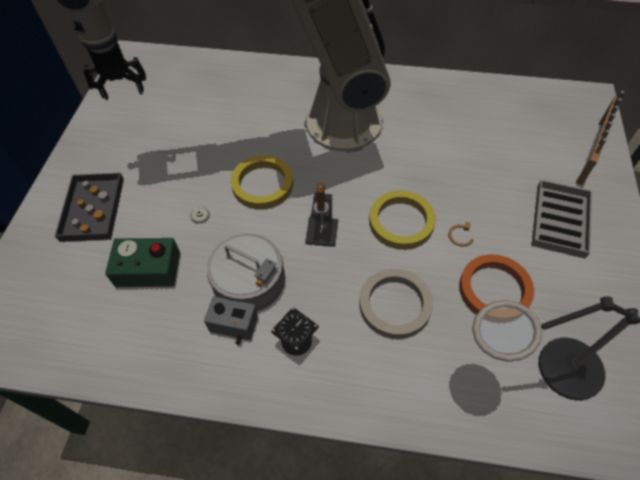

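View pics/top0.png

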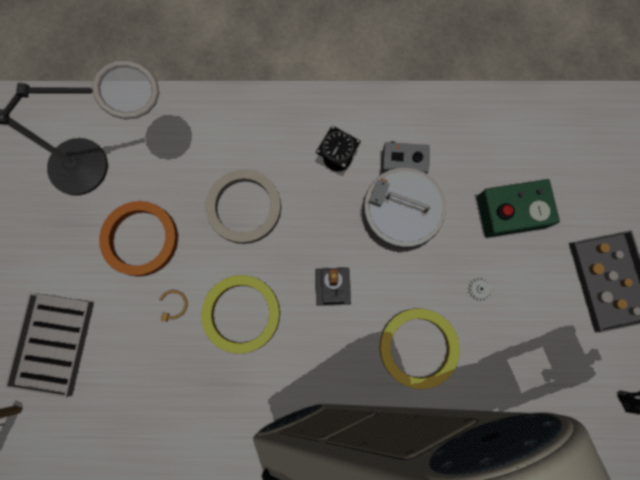

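The pale ring (top 243,206; scene 396,302) is the rest. The two yellow rings (top 240,314 and 420,347), the orange one (138,238) and the lamp's ring (125,88) are look-alikes. The lifter hangs on the stand at top (333,283), and the lid is at (404,206) with its head at (379,192). I'll confirm with one enlarged crop from each camera.

```bash
cat > h.py <<'E'
import cv2,numpy as np
from rig import r
def cam(n):
    c=r.get_calibration(n);K=np.array([[c['fx'],0,c['cx']],[0,c['fy'],c['cy']],[0,0,1]]);return K,cv2.Rodrigues(c['rvec'])[0],c['tvec'],c['rvec']
def at(n,u,v,z):
    K,R,t,_=cam(n);o=-R.T@t;d=R.T@np.linalg.inv(K)@[u,v,1];return (o+d*(z-o[2])/d[2]).round(1)
def px(n,P):
    K,R,t,rv=cam(n);return cv2.projectPoints(np.array(P,float).reshape(-1,3),rv,t,K,None)[0].reshape(-1,2).round(1)
E
python3 - <<'E'
from h import *
for n in("top","scene"):
    K,R,t,_=cam(n);print(n,-R.T@t)
a=cv2.imread("pics/top0.png")[120:320,195:455];b=cv2.imread("pics/scene0.png")[170:345,195:445]
for nm,x in(("tc",a),("sc",b)):
    x=cv2.resize(x,None,fx=3,fy=3,interpolation=cv2.INTER_CUBIC);x=cv2.convertScaleAbs(x,alpha=1.6);cv2.imwrite(f"pics/{nm}.png",x)
print(at("top",404,206,88),at("scene",245,262,88),at("top",243,206,32),at("scene",396,300,32),at("top",333,278,210),at("scene",320,190,210))
E
```

```text
top [ 330.25512821    5.95220491 1201.86390534]
scene [1224.06655684  133.9023257  1193.96136327]
[ 614.9 -171.5   88. ] [ 610.8 -173.7   88. ] [629.2 212.   32. ] [633.8 214.   32. ] [434.5  -5.2 210. ] [451.7  -4.9 210. ]
```

View pics/tc.png

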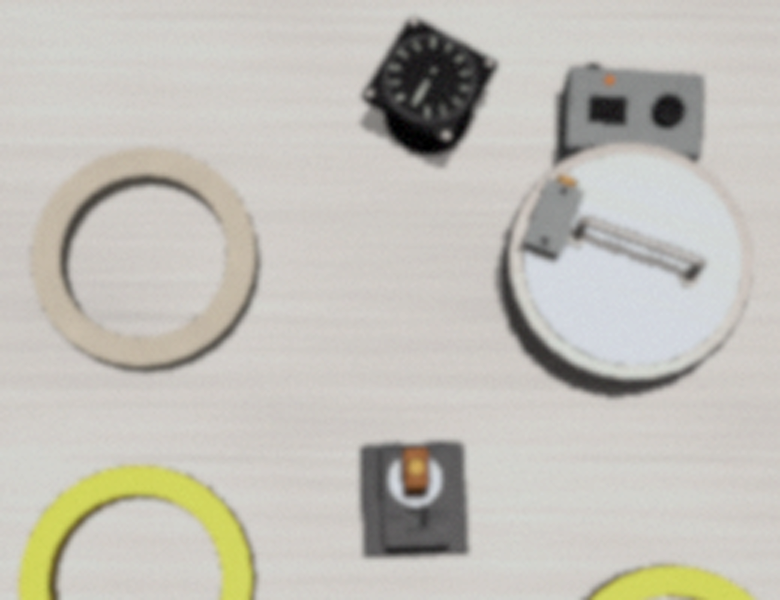

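View pics/sc.png

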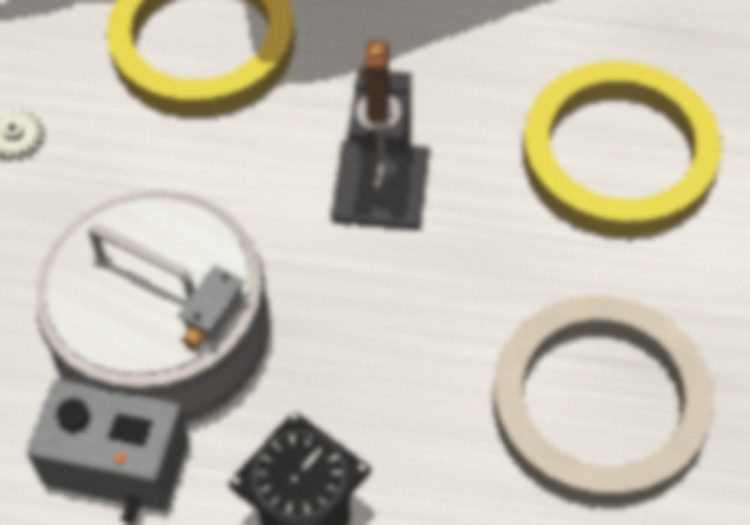

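The crops confirm the pale ring as rest, fork opening towards world +x, and the lid loop running diagonally with its head at world +y. Now I'll compute poses.

Run:
```python
from h import *
T=lambda u,v:(195+(u+.0)/3,120+v/3); S=lambda u,v:(195+u/3,170+v/3)
def p(l,n,q,z): print(l,n,at(n,*q,z))
for l,q,s,z in (("guard",(415,482),(380,111),126),("grip top",(417,453),(377,48),206),
 ("bar headend",(587,224),(190,278),140),("bar far",(703,266),(95,231),140)):
    p(l,"top",T(*q),z);p(l,"scene",S(*s),z)
for q in((362,446),(463,443),(468,552),(365,556)):p("base","top",T(*q),4)
# ellipse fits: rest and flange
for n,f,box in(("top","top0",(195,160,292,250)),("scene","scene0",(350,260,440,345))):
    im=cv2.imread(f"pics/{f}.png");x0,y0,x1,y1=box;c=im[y0:y1,x0:x1]
    lab=cv2.cvtColor(c,cv2.COLOR_BGR2LAB).astype(int);m=(lab[...,2]>133)&(lab[...,0]>95);m=m.astype(np.uint8)*255
    cs,h=cv2.findContours(m,cv2.RETR_CCOMP,cv2.CHAIN_APPROX_NONE)
    for k,cc in enumerate(cs):
        if len(cc)>60:
            pts=np.array([at(n,u+x0,v+y0,32)[:2] for u,v in cc[:,0]],np.float32);print(n,"rest",h[0][k][3],len(cc),cv2.fitEllipse(pts),cv2.minEnclosingCircle(pts))
```

```text
guard top [437.5  -6.8 126. ]
guard scene [440.9  -3.7 126. ]
grip top top [449.1  -7.2 206. ]
grip top scene [435.9  -5.7 206. ]
bar headend top [ 627.5 -134.3  140. ]
bar headend scene [ 636.9 -127.1  140. ]
bar far top [ 595.6 -219.   140. ]
bar far scene [ 604.5 -213.7  140. ]
base top [479.   34.8   4. ]
base top [481.4 -47.4   4. ]
base top [393.3 -50.7   4. ]
base top [390.1  32.    4. ]
top rest -1 208 ((631.970703125, 213.25685119628906), (177.4696044921875, 177.60391235351562), 94.42677307128906) ((631.9537353515625, 213.40447998046875), 90.3096694946289)
top rest 0 164 ((632.0643920898438, 213.20333862304688), (139.79820251464844, 141.07553100585938), 114.6841049194336) ((632.0658569335938, 213.31307983398438), 71.93943786621094)
scene rest -1 195 ((633.0805053710938, 213.40077209472656), (179.9203338623047, 180.937255859375), 6.169408798217773) ((632.7672119140625, 213.26893615722656), 91.6953125)
scene rest 0 148 ((632.99560546875, 213.3467559814453), (138.24838256835938, 138.8214111328125), 79.89898681640625) ((633.074951171875, 213.31593322753906), 71.13212585449219)
```

```bash
cat > fit.py <<'E'
from h import *
from scipy.optimize import differential_evolution as DE
from scipy.ndimage import map_coordinates as mc
G={}
for n in("top","scene"):
    g=cv2.GaussianBlur(cv2.imread(f"pics/{n}0.png").astype(np.float32),(0,0),1.0)
    G[n]=np.sqrt(sum(cv2.Sobel(g,cv2.CV_32F,a,1-a)**2 for a in(0,1)).sum(2)); G[n]=np.minimum(G[n],np.percentile(G[n],99.3))
def seg(a,b,k=25): return np.linspace(a,b,k)
def box(cx,cy,z,w,d): 
    c=[(cx-w/2,cy-d/2,z),(cx+w/2,cy-d/2,z),(cx+w/2,cy+d/2,z),(cx-w/2,cy+d/2,z)]
    return np.vstack([seg(c[i],c[(i+1)%4]) for i in range(4)])
def circ(R,z,k=120):
    t=np.linspace(0,2*np.pi,k);return np.c_[R*np.cos(t),R*np.sin(t),0*t+z]
def tf(P,x,y,a): c,s=np.cos(a),np.sin(a);return np.c_[x+c*P[:,0]-s*P[:,1],y+s*P[:,0]+c*P[:,1],P[:,2]]
def sc(P,cams=("top","scene")):
    return sum(mc(G[n],px(n,P)[:,::-1].T,order=1).mean() for n in cams)
def fit(parts,b,cams=("top","scene")):
    f=lambda q:-sum(w*sc(tf(P,*q),cams) for P,w in parts)
    s=DE(f,b,seed=1,maxiter=60,popsize=12);return s.x,s.fun
def off(n,u): return u
loop=np.vstack([seg((s,-46,137),(s,46,137),60) for s in(-4,4)])
head=box(0,68,88+33,54,30)
base=box(-3,0,5,90,84); guard=circ(20,126); handle=box(0,0,206,28,18)
E
python3 - <<'E'
from fit import *
for cams in(("top","scene"),("top",),("scene",)):
    q,f=fit([(loop,1),(head,1)],[(595,635),(-195,-150),(-.7,0)],cams);print("loop+head",cams,q.round(3),f)
    q,f=fit([(circ(85,88),1)],[(595,635),(-195,-150),(0,.001)],cams);print("flange",q.round(2),f)
    q,f=fit([(guard,1),(handle,1)],[(425,455),(-20,10),(-.3,.3)],cams);print("lifter",q.round(3),f)
    q,f=fit([(handle,1)],[(425,455),(-20,10),(-.3,.3)],cams);print("handle",q.round(3),f)
    q,f=fit([(guard,1)],[(425,455),(-20,10),(-.3,.3)],cams);print("guard",q.round(3),f)
E
```

```text
loop+head ('top', 'scene') [ 6.16667e+02 -1.75676e+02 -3.71000e-01] -456.02459716796875Traceback (most recent call last):
  File "<stdin>", line 4, in <module>
  File "fit.py", line 19, in fit
    s=DE(f,b,seed=1,maxiter=60,popsize=12);return s.x,s.fun
    return fun(*args, **kwargs)
    ret = solver.solve()
    next(self)
    ~~~~^^^^^^
    energy = self.func(parameters)
    return self.f(x, *self.args)
           ~~~~~~^^^^^^^^^^^^^^^
  File "fit.py", line 18, in <lambda>
    f=lambda q:-sum(w*sc(tf(P,*q),cams) for P,w in parts)
                ~~~^^^^^^^^^^^^^^^^^^^^^^^^^^^^^^^^^^^^^^
  File "fit.py", line 18, in <genexpr>
    f=lambda q:-sum(w*sc(tf(P,*q),cams) for P,w in parts)
                      ~~^^^^^^^^^^^^^^^
  File "fit.py", line 16, in sc
    return sum(mc(G[n],px(n,P)[:,::-1].T,order=1).mean() for n in cams)
  File "fit.py", line 16, in <genexpr>
    return sum(mc(G[n],px(n,P)[:,::-1].T,order=1).mean() for n in cams)
                       ~~^^^^^
  File "h.py", line 8, in px
    K,R,t,rv=cam(n);return cv2.projectPoints(np.array(P,float).reshape(-1,3),rv,t,K,None)[0].reshape(-1,2).round(1)
             ~~~^^^
  File "h.py", line 4, in cam
    c=r.get_calibration(n);K=np.array([[c['fx'],0,c['cx']],[0,c['fy'],c['cy']],[0,0,1]]);return K,cv2.Rodrigues(c['rvec'])[0],c['tvec'],c['rvec']
ValueError: time passes only in moves, steps and waits
```

Cache the calibration (too many calls).

```bash
sed -i 's/^def cam/import functools\n@functools.cache\ndef cam/; s/.round(1)$//' h.py
time python3 - <<'E'
from fit import *
for cams in(("top","scene"),("top",),("scene",)):
    print(cams)
    for l,pr,b in(("loop+head",[(loop,1),(head,1)],[(595,635),(-195,-150),(-.7,0)]),("flange",[(circ(85,88),1)],[(595,635),(-195,-150),(0,.001)]),
      ("lifter",[(guard,1),(handle,1)],[(425,455),(-20,10),(-.3,.3)]),("guard",[(guard,1)],[(425,455),(-20,10),(0,.01)]),("base",[(base,1)],[(420,455),(-20,10),(-.3,.3)]),("rest",[(circ(92,32),1),(circ(68,32),1)],[(620,645),(200,225),(0,.01)])):
        q,f=fit(pr,b,cams);print(l,q.round(3),round(f))
E
```

```text
('top', 'scene')
loop+head [ 6.17162e+02 -1.75741e+02 -3.65000e-01] -456
flange [ 625.916 -166.317    0.   ] -187
lifter [ 4.4087e+02 -5.3480e+00  5.1000e-02] -666
guard [ 4.40205e+02 -5.96000e+00  5.00000e-03] -344
base [ 4.39804e+02 -6.36000e+00  4.20000e-02] -529
rest [6.32855e+02 2.14309e+02 9.00000e-03] -462
('top',)
loop+head [ 6.04941e+02 -1.70802e+02 -4.23000e-01] -243
flange [ 605.439 -168.755    0.   ] -125
lifter [ 4.41112e+02 -5.62100e+00  1.70000e-02] -404
guard [ 4.39309e+02 -5.85600e+00  7.00000e-03] -210
base [ 4.4003e+02 -5.8970e+00  3.7000e-02] -259
rest [6.33749e+02 2.14721e+02 9.00000e-03] -193
('scene',)
loop+head [ 6.27531e+02 -1.79853e+02 -2.25000e-01] -268
flange [ 6.26968e+02 -1.67081e+02  1.00000e-03] -132
lifter [4.45351e+02 6.63100e+00 2.84000e-01] -308
guard [4.43285e+02 4.52600e+00 9.00000e-03] -176
base [ 4.3966e+02 -6.8680e+00  5.0000e-02] -271
rest [632.269 213.446   0.   ] -275
real	0m1.621s
user	0m2.049s
sys	0m0.121s
```

```bash
cat > ov.py <<'E'
from fit import *
def tile(n,f,x0,y0,w,h,s,Ps):
    c=cv2.convertScaleAbs(cv2.resize(cv2.imread(f)[y0:y0+h,x0:x0+w],None,fx=s,fy=s,interpolation=cv2.INTER_CUBIC),alpha=1.3)
    for P,col in Ps:
        for u,v in px(n,P): cv2.circle(c,(int((u+.5-x0)*s),int((v+.5-y0)*s)),1,col,-1)
    return c
E
python3 - <<'E'
from ov import *
q=(614.5,-174,-.365)
Ps=[(tf(loop,*q),(0,0,255)),(tf(head,*q),(255,0,0)),(tf(circ(85,88),*q),(0,160,0))]
rows=[]
for n,x0,y0 in(("top",358,160),("scene",202,226)):
    rows.append(np.hstack([tile(n,f"pics/{n}0.png",x0,y0,90,68,4.4,p) for p in([],Ps)]))
cv2.imwrite("pics/ov1.png",np.vstack(rows))
E
```

```text
(no output)
```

View pics/ov1.png

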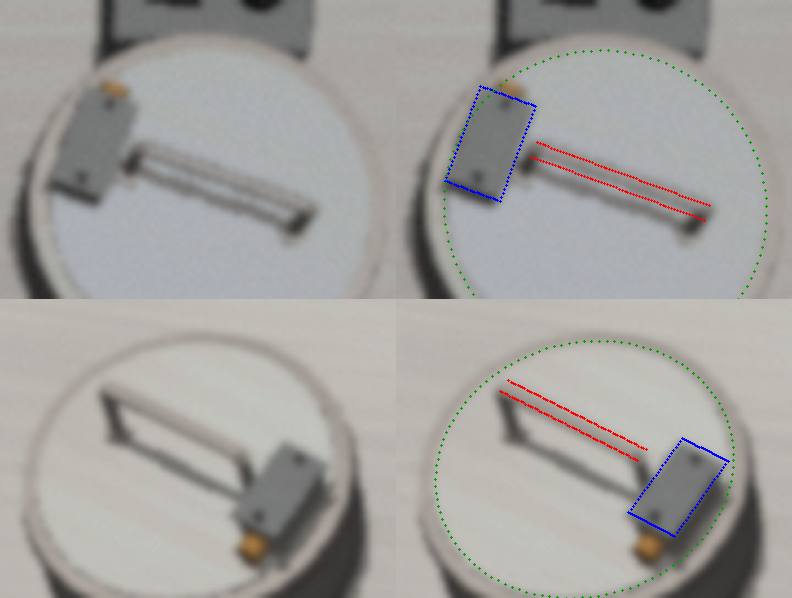

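Lid loop at (615,-174,137), lid yaw -0.365. Lifter at (440.3,-5.9), yaw about 0.04. Rest at (632.6,213.6). First I move above the lifter.

```bash
cat > d.py <<'E'
from h import *
from scipy.spatial.transform import Rotation as Ro
def go(x,y,z,yaw,rd=2):
    s=r.sense();R=Ro.from_euler('xyz',s['tcp_rot']);a=s['tcp_rot'][2]
    print("dp",(R.inv().apply(np.array([x,y,z])-s['eef_pos'])).round(rd),"yaw",round(np.degrees((a-yaw+np.pi)%(2*np.pi)-np.pi),2),"| t",round(s['clock'],2),s['eef_pos'].round(1),s['tcp_rot'].round(4),"F",s['contact_force'].round(2),"M",s['wrist_torque'].round(3),"q",s['qpos'].round(2))
E
python3 -c "
from d import *
go(440.3,-5.9,255,.04)"
```

```text
dp [ 407.74 -458.33  -15.76] yaw 19.12 | t 0.1 [ 228.  -581.4  238.6] [-3.1403 -0.      0.3738] F [0.06 0.81 0.63] M [ 0.002 -0.022  0.059] q [-1.2   0.35  1.63  0.    1.16 -0.  ]
```

Call:
carry_out(targets=[{"dp":[35,-39,-16],"yaw":2},{"dp":[75,-85,-16],"yaw":4},{"dp":[115,-130,-16],"yaw":6},{"dp":[155,-175,-16],"yaw":8},{"dp":[195,-219,-16],"yaw":10},{"dp":[235,-264,-16],"yaw":12},{"dp":[275,-309,-16],"yaw":14},{"dp":[315,-354,-16],"yaw":16},{"dp":[355,-399,-16],"yaw":18},{"dp":[385,-433,-16],"yaw":19},{"dp":[408,-458,-16],"yaw":19.1},{"dp":[408,-458,-16],"yaw":19.1}], fingers=1)

```text
clock: 1.6
eef_pos: [441.2, -4.7, 255.1]
tcp_rot: [-3.141, 0.0, 0.044]
contact_force: [0.8, -0.6, -0.0]
opening: 0.999
grasp_force: 0.0
```

```bash
python3 -c "
from d import *
go(440.3,-5.9,155,.04)
r.grab_frame('top');print(r.sense()['eef_pos'])"
```

```text
dp [ -0.92   1.24 100.07] yaw 0.2 | t 1.6 [441.2  -4.7 255.1] [-3.1412e+00  3.0000e-04  4.3600e-02] F [ 0.76 -0.56 -0.03] M [-0.04   0.018  0.002] q [-0.01  0.04  1.99  0.    1.11  1.51]
[440.7013623   -5.74235224 254.98554844]
```

Call:
carry_out(targets=[{"dp":[0,0,30],"yaw":0.2},{"dp":[0,0,60],"yaw":0.2},{"dp":[0,0,85],"yaw":0.2},{"dp":[0,0,100],"yaw":0.2},{"dp":[0,0,100],"yaw":0.2}])

```text
clock: 2.28
eef_pos: [440.1, -7.0, 154.6]
tcp_rot: [-3.142, 0.002, 0.036]
contact_force: [0.4, 0.1, 1.0]
opening: 1.0
grasp_force: 0.0
```

Call:
carry_out(targets=[{"dp":[0,0,0]},{"dp":[0,0,0]},{"dp":[0,0,0]},{"dp":[0,0,0]},{"dp":[0,0,0]},{"dp":[0,0,0]}], fingers=-1, grip_force=70)

```text
schema error: expected keys dp, yaw
```

```bash
python3 -c "
from d import *
print(r.sense()['opening'],r.sense()['grasp_force'])
t=r.grab_frame('top');s=r.grab_frame('scene')
go(440.3,-5.9,167,.04)
cv2.imwrite('pics/t1.png',t[:,:,::-1]);cv2.imwrite('pics/s1.png',s[:,:,::-1])
"
```

```text
1.0000579912412235 0.0
dp [ -0.82  -0.94 -11.14] yaw -0.2 | t 2.38 [441.2  -6.8 155.9] [ 3.1415e+00 -6.0000e-04  3.6600e-02] F [ 0.31 -1.04  1.2 ] M [-0.001  0.031 -0.032] q [-0.02  0.18  2.09 -0.    0.87  1.52]
```

Call:
carry_out(targets=[{"dp":[0,0,0],"yaw":0},{"dp":[0,0,0],"yaw":0},{"dp":[0,0,0],"yaw":0},{"dp":[0,0,0],"yaw":0},{"dp":[0,0,0],"yaw":0},{"dp":[0,0,0],"yaw":0}], fingers=-1, grip_force=70)

```text
clock: 3.12
eef_pos: [440.9, -6.4, 155.5]
tcp_rot: [-3.142, -0.0, 0.037]
contact_force: [-1.1, 0.9, 5.3]
opening: 0.199
grasp_force: 68.2
```

```bash
python3 -c "
from d import *
print(r.sense()['opening'],r.sense()['grasp_force'])
go(440.3,-5.9,167,.04)
for i in range(4):
  s=r.sense();print(s['eef_pos'].round(2),s['contact_force'].round(2),s['wrist_torque'].round(3),s['joint_efforts'].round(3));r.grab_frame('top')
"
```

```text
0.19926808679134703 68.21740865707397
dp [ -0.59  -0.57 -11.48] yaw -0.18 | t 3.12 [440.9  -6.4 155.5] [-3.1415e+00 -2.0000e-04  3.6900e-02] F [-1.1   0.86  5.3 ] M [-0.023  0.195 -0.041] q [-0.02  0.18  2.09  0.    0.87  1.52]
[440.91  -6.45 155.52] [-1.1   0.86  5.3 ] [-0.023  0.195 -0.041] [-2.7000e-01 -3.8387e+01 -2.6282e+01 -1.0600e-01 -4.6400e-01 -1.1000e-02]
[440.95  -6.44 155.52] [-0.93  0.87  5.07] [0.041 0.239 0.017] [-2.7500e-01 -3.8383e+01 -2.6284e+01 -1.0800e-01 -4.6400e-01 -1.1000e-02]
[440.92  -6.45 155.53] [-1.2   0.39  6.02] [0.021 0.239 0.006] [-2.7600e-01 -3.8381e+01 -2.6284e+01 -1.0800e-01 -4.6400e-01 -1.1000e-02]
[440.93  -6.44 155.53] [-1.63  0.6   5.36] [ 0.046  0.219 -0.042] [-2.8000e-01 -3.8380e+01 -2.6282e+01 -1.0800e-01 -4.6500e-01 -1.1000e-02]
```

Call:
carry_out(targets=[{"dp":[0,0,-4],"yaw":0},{"dp":[0,0,-8],"yaw":0},{"dp":[0,0,-12],"yaw":0},{"dp":[0,0,-12],"yaw":0},{"dp":[10,0,-12],"yaw":0},{"dp":[25,0,-12],"yaw":0},{"dp":[45,0,-12],"yaw":0},{"dp":[65,0,-12],"yaw":0},{"dp":[85,0,-15],"yaw":0},{"dp":[85,0,-20],"yaw":0},{"dp":[85,0,-20],"yaw":0}])

```text
clock: 4.7
eef_pos: [525.7, -3.3, 175.3]
tcp_rot: [-3.142, 0.0, 0.037]
contact_force: [0.4, 0.3, -1.8]
opening: 0.199
grasp_force: 68.3
```

```bash
python3 -c "
from d import *
c,s_=np.cos(-.365),np.sin(-.365)
s0=r.sense();print(s0['opening'],s0['grasp_force'],s0['joint_efforts'].round(3),s0['wrist_torque'])
s=r.grab_frame('scene');t=r.grab_frame('top')
cv2.imwrite('pics/t2.png',t[:,:,::-1]);cv2.imwrite('pics/s2.png',s[:,:,::-1])
import ov
z=175.5-155.5+18
# predicted geometry of lifter at measured TCP (relative to grasp)
p=s0['eef_pos']; gx,gy=p[0],p[1]
a=s0['tcp_rot'][2]
h=lambda z:ov.tf(ov.box(0,0,z,28,18),gx,gy,a)
gz=p[2]-155.5+122
g=ov.tf(ov.circ(20,gz),gx,gy,a)
hk=ov.tf(np.vstack([ov.seg((-14,0,gz-23),(-14,0,gz-100)),ov.seg((-17,0,gz-103),(17,0,gz-87))]),gx,gy,a)
T=[]
for n,f in(('top','pics/t2.png'),('scene','pics/s2.png')):
  u,v=px(n,[(gx,gy,gz)])[0].astype(int);T.append(np.hstack([ov.tile(n,f,u-33,v-30,66,50,6,P) for P in ([],[(g,(0,0,255)),(hk,(255,0,0)),(h(gz+84),(0,160,0)),(h(gz+4),(0,160,0))])]))
cv2.imwrite('pics/lift.png',np.vstack(T))
go(440.3,-5.9,175,.04)
"
```

```text
0.19869718905551018 68.26810240745544 [ 3.1000e-02 -5.1228e+01 -3.1340e+01  3.0000e-03  7.0000e-03  1.0000e-03] [-0.03580419 -0.00746724  0.02356541]
dp [-84.87  -0.59   0.15] yaw -0.17 | t 4.8 [525.1  -3.3 175.1] [-3.1416e+00  7.0000e-04  3.7000e-02] F [ 0.13 -0.69 -2.4 ] M [-0.021 -0.018  0.008] q [-0.01  0.27  1.91 -0.    0.96  1.52]
```

View pics/lift.png

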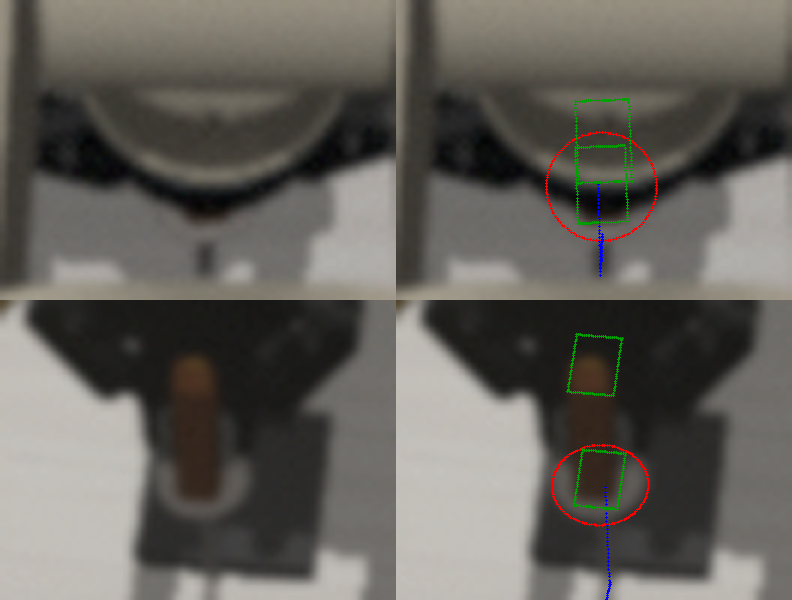

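```bash
cat >> d.py <<'E'
L=np.array([615.,-174.]);YL=-.365
def hook(lx,ly,oz,yaw=YL,L=L):
    c,s=np.cos(yaw),np.sin(yaw);lx+=.6
    p=L+[c*lx-s*ly,s*lx+c*ly];go(p[0],p[1],oz+137.5,yaw)
E
python3 -c "
from d import *
hook(-48,22,106)"
```

```text
dp [ 48.43 135.07 -68.44] yaw 23.03 | t 4.8 [525.1  -3.3 175.1] [-3.1416e+00  7.0000e-04  3.7000e-02] F [ 0.13 -0.69 -2.4 ] M [-0.021 -0.018  0.008] q [-0.01  0.27  1.91 -0.    0.96  1.52]
```

Call:
carry_out(targets=[{"dp":[5,0,-20],"yaw":2},{"dp":[8,10,-45],"yaw":5},{"dp":[12,30,-65],"yaw":9},{"dp":[22,60,-68.5],"yaw":14},{"dp":[32,90,-68.5],"yaw":19},{"dp":[42,118,-68.5],"yaw":22},{"dp":[48.5,135,-68.5],"yaw":23},{"dp":[48.5,135,-68.5],"yaw":23},{"dp":[48.5,135,-68.5],"yaw":23}])

```text
clock: 5.92
eef_pos: [578.7, -135.8, 243.5]
tcp_rot: [-3.141, 0.001, -0.364]
contact_force: [-0.1, -0.0, -2.1]
opening: 0.202
grasp_force: 68.6
```

```bash
python3 -c "
from d import *
r.grab_frame('top')
s=r.grab_frame('scene');t=r.grab_frame('top')
cv2.imwrite('pics/t3.png',t[:,:,::-1]);cv2.imwrite('pics/s3.png',s[:,:,::-1])
hook(0,22,106)
import cv2
a=[cv2.resize(cv2.imread(f'pics/{n}')[y:y+75,x:x+100],None,fx=4,fy=4,interpolation=cv2.INTER_CUBIC) for n,x,y in(('t3.png',355,165),('s3.png',205,205))]
cv2.imwrite('pics/hk.png',cv2.convertScaleAbs(np.hstack(a),alpha=1.4))"
```

```text
dp [48.02  1.02  0.27] yaw 0.09 | t 6.08 [ 578.9 -135.6  243.8] [-3.1415e+00  4.0000e-04 -3.6340e-01] F [-0.28  0.06 -1.79] M [-0.007  0.026  0.008] q [-0.23  0.3   1.7   0.    1.14  1.7 ]
```

View pics/hk.png

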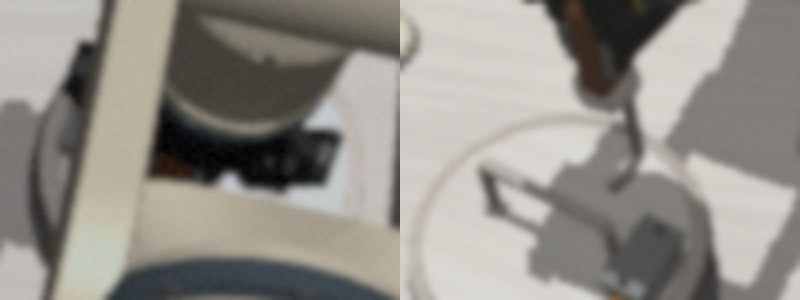

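```bash
python3 -c "
from ov import *
q=(615,-174,-.365)
P=np.array([[-48+15,22,120],[-48-14,22,115],[0,44,140],[0,-44,140]])
print((px('scene',tf(P,*q))+.5-[205,205])*4+[400,0])"
```

```text
[[612.0237809  184.32728188]
 [638.53673744 154.25971676]
 [608.0901044  222.71324614]
 [488.5212048  162.64060805]]
```

Call:
carry_out(targets=[{"dp":[8,0.5,0],"yaw":0},{"dp":[18,1,0],"yaw":0},{"dp":[28,1,0],"yaw":0},{"dp":[38,1,0],"yaw":0},{"dp":[45,1,0],"yaw":0},{"dp":[48.5,1,0],"yaw":0},{"dp":[48.5,1,0],"yaw":0}])

```text
clock: 6.95
eef_pos: [624.2, -154.8, 243.7]
tcp_rot: [3.142, 0.0, -0.365]
contact_force: [-0.3, 0.0, -1.2]
opening: 0.201
grasp_force: 68.6
```

Call:
carry_out(targets=[{"dp":[0,0,-5],"yaw":0},{"dp":[0,0,-10],"yaw":0},{"dp":[0,0,-14],"yaw":0},{"dp":[0,0,-16.5],"yaw":0},{"dp":[0,0,-16.5],"yaw":0},{"dp":[0,0,-16.5],"yaw":0}])

```text
clock: 7.7
eef_pos: [624.1, -154.7, 260.1]
tcp_rot: [3.142, 0.0, -0.364]
contact_force: [-0.2, 0.3, -1.6]
opening: 0.201
grasp_force: 68.6
```

```bash
cat >> d.py <<'E'
def rd(k=4,tag=""):
    S=[]
    for i in range(k):
        r.grab_frame('scene');S.append(r.sense())
    m=lambda n:np.mean([s[n] for s in S],0)
    s=S[-1];print(tag,"t",round(s['clock'],2),"p",m('eef_pos').round(2),"F",m('contact_force').round(2),"M",m('wrist_torque').round(3),"tau",m('joint_efforts').round(3),"grip",s['opening'].round(3))
E
python3 -c "
from d import *
rd(); hook(0,22,124)"
```

```text
Traceback (most recent call last):
  File "d.py", line 15, in rd
    s=S[-1];print(tag,"t",round(s['clock'],2),"p",m('eef_pos').round(2),"F",m('contact_force').round(2),"M",m('wrist_torque').round(3),"tau",m('joint_efforts').round(3),"grip",s['opening'].round(3))
                                                                                                                                                                                ^^^^^^^^^^^^^^^^^^
AttributeError: 'float' object has no attribute 'round'
```

```bash
sed -i "s/s\['opening'\].round(3))/round(s['opening'],3))/" d.py
python3 -c "
from d import *
rd(); hook(0,22,124)"
```

```text
t 8.1 p [ 624.13 -154.68  260.17] F [-0.2  -0.14 -2.25] M [ 0.018 -0.028  0.015] tau [-0.0000e+00 -6.3624e+01 -3.6196e+01  1.0000e-03  7.0000e-03  0.0000e+00] grip 0.2
dp [-1.05 -0.69 -1.27] yaw 0.03 | t 8.1 [ 624.1 -154.7  260.2] [ 3.1416e+00  1.0000e-04 -3.6450e-01] F [ 0.1  -1.02 -1.54] M [ 0.021 -0.052  0.002] q [-0.25  0.36  1.57  0.    1.21  1.69]
```

Call:
carry_out(targets=[{"dp":[0,0,-1],"yaw":0},{"dp":[0,0,-2],"yaw":0},{"dp":[0,0,-2],"yaw":0}])

```text
clock: 8.48
eef_pos: [624.2, -154.7, 262.4]
tcp_rot: [-3.142, -0.0, -0.364]
contact_force: [0.6, 0.6, -2.2]
opening: 0.201
grasp_force: 68.6
```

```bash
python3 -c "
from d import *
rd()"
```

```text
t 8.68 p [ 624.17 -154.67  262.31] F [-0.26  0.16 -1.75] M [-0.004 -0.014 -0.011] tau [ 0.0000e+00 -6.3635e+01 -3.6329e+01  1.0000e-03  5.0000e-03  0.0000e+00] grip 0.202
```

Call:
carry_out(targets=[{"dp":[0,0,-1],"yaw":0},{"dp":[0,0,-1.5],"yaw":0},{"dp":[0,0,-1.5],"yaw":0}])

```text
clock: 9.05
eef_pos: [623.8, -154.6, 263.2]
tcp_rot: [3.141, 0.001, -0.364]
contact_force: [0.5, -0.2, -6.7]
opening: 0.201
grasp_force: 68.3
```

```bash
python3 -c "
from d import *
rd()"
```

```text
t 9.25 p [ 623.88 -154.59  263.33] F [-0.24 -0.   -7.53] M [ 0.01  -0.022 -0.008] tau [-5.4000e-02 -6.6925e+01 -3.8623e+01 -3.6000e-02  1.1000e-02 -1.0000e-03] grip 0.201
```

Call:
carry_out(targets=[{"dp":[0,0,-0.7],"yaw":0},{"dp":[0,0,-1.2],"yaw":0},{"dp":[0,0,-1.2],"yaw":0}])

```text
clock: 9.62
eef_pos: [624.2, -154.6, 265.0]
tcp_rot: [-3.142, -0.0, -0.364]
contact_force: [-0.1, 0.4, -8.1]
opening: 0.203
grasp_force: 68.3
```

```bash
python3 -c "
from d import *
rd()
cv2.imwrite('pics/s4.png',r.grab_frame('scene')[:,:,::-1])
a=[cv2.resize(cv2.imread(f'pics/{n}')[205:305,200:295],None,fx=4.2,fy=4.2,interpolation=cv2.INTER_CUBIC) for n in('s3.png','s4.png')]
cv2.imwrite('pics/s4c.png',cv2.convertScaleAbs(np.hstack(a),alpha=1.4))"
```

```text
t 9.82 p [ 624.16 -154.67  264.98] F [ 0.21  0.47 -7.69] M [ 0.097 -0.034 -0.006] tau [-2.7200e-01 -6.7132e+01 -3.8889e+01 -1.8000e-01 -1.1000e-02  2.0000e-03] grip 0.202
```

Call:
carry_out(targets=[{"dp":[0,0,2],"yaw":0},{"dp":[0,0,4.7],"yaw":0},{"dp":[0,-5,4.7],"yaw":0},{"dp":[0,-10,4.7],"yaw":0},{"dp":[0,-10,3],"yaw":0},{"dp":[0,-10,1.5],"yaw":0},{"dp":[0,-10,0.7],"yaw":0},{"dp":[0,-10,0],"yaw":0},{"dp":[0,-10,0],"yaw":0},{"dp":[0,-10,0],"yaw":0}])

```text
clock: 11.12
eef_pos: [627.6, -145.4, 264.8]
tcp_rot: [3.142, 0.0, -0.365]
contact_force: [-0.2, 0.2, -9.2]
opening: 0.205
grasp_force: 68.4
```

```bash
python3 -c "
from d import *
rd()
cv2.imwrite('pics/s5.png',r.grab_frame('scene')[:,:,::-1])"
```

```text
t 11.32 p [ 627.67 -145.35  264.89] F [-0.23  0.22 -8.76] M [ 0.013  0.03  -0.015] tau [-2.3000e-02 -6.7831e+01 -3.9264e+01 -6.0000e-03 -1.3000e-02 -1.0000e-03] grip 0.202
```

Call:
carry_out(targets=[{"dp":[0,0,-1],"yaw":0},{"dp":[0,0,-2],"yaw":0},{"dp":[0,0,-3],"yaw":0},{"dp":[0,0,-4],"yaw":0},{"dp":[0,0,-4],"yaw":0},{"dp":[0,0,-4],"yaw":0}])

```text
clock: 12.12
eef_pos: [627.7, -145.3, 269.0]
tcp_rot: [-3.142, 0.0, -0.364]
contact_force: [0.4, 0.2, -8.6]
opening: 0.201
grasp_force: 68.4
```

```bash
python3 -c "
from d import *
rd()
cv2.imwrite('pics/s6.png',r.grab_frame('scene')[:,:,::-1])
a=[cv2.resize(cv2.imread(f'pics/{n}')[215:315,200:290],None,fx=4.4,fy=4.4,interpolation=cv2.INTER_CUBIC) for n in('s3.png','s6.png')]
cv2.imwrite('pics/s6c.png',cv2.convertScaleAbs(np.hstack(a),alpha=1.4))"
```

```text
t 12.32 p [ 627.69 -145.31  268.94] F [ 0.06  0.51 -8.67] M [0.039 0.025 0.   ] tau [-1.3400e-01 -6.7731e+01 -3.9454e+01 -8.4000e-02 -5.3000e-02 -1.0000e-03] grip 0.198
```

View pics/s6c.png

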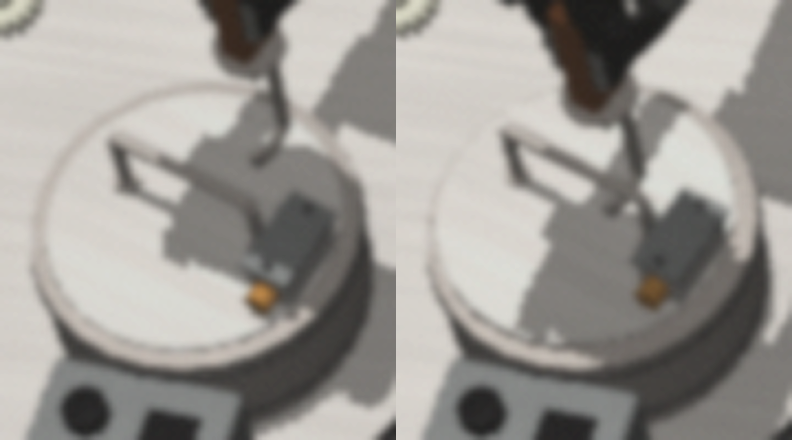

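```bash
cat > trk.py <<'E'
from ov import *
def shift(fa,fb,c,w=9,se=6):
    A,B=[cv2.imread(f).astype(np.float32).mean(2) for f in(fa,fb)]
    u,v=int(c[0]),int(c[1]);S=4
    t=cv2.resize(A[v-w:v+w+1,u-w:u+w+1],None,fx=S,fy=S,interpolation=cv2.INTER_CUBIC)
    m=w+se;b=cv2.resize(B[v-m:v+m+1,u-m:u+m+1],None,fx=S,fy=S,interpolation=cv2.INTER_CUBIC)
    q=cv2.matchTemplate(b,t,cv2.TM_CCOEFF_NORMED);_,mx,_,p=cv2.minMaxLoc(q)
    return (p[0]/S-se,p[1]/S-se,round(mx,3))
def rises(fa,fb,q=(615,-174,-.365)):
    for l,P in(("far post",(0,-44,130)),("head",(0,68,121)),("gland",(30,66,105))):
        P=tf(np.array([P],float),*q);a=px("scene",P)[0];b=px("scene",P+[0,0,10])[0]
        print(l,a.round(1),"shift",shift(fa,fb,a),"px per 10mm",(b-a).round(2))
E
python3 -c "
from trk import *
for f in ('s5','s6'):
  print(f);rises('pics/s3.png',f'pics/{f}.png')"
```

```text
s5
far post [227.3 247.3] shift (-0.75, -0.75, 0.985) px per 10mm [-0.7  -2.17]
head [265.7 268.3] shift (-1.0, 0.5, 0.675) px per 10mm [-0.45 -2.07]
gland [259.  280.7] shift (-1.25, -1.0, 0.808) px per 10mm [-0.49 -1.98]
s6
far post [227.3 247.3] shift (-1.0, -1.75, 0.976) px per 10mm [-0.7  -2.17]
head [265.7 268.3] shift (-1.25, -0.25, 0.68) px per 10mm [-0.45 -2.07]
gland [259.  280.7] shift (-1.25, -1.5, 0.811) px per 10mm [-0.49 -1.98]
```

Call:
carry_out(targets=[{"dp":[0,0,-1],"yaw":0},{"dp":[0,0,-2],"yaw":0},{"dp":[0,0,-3],"yaw":0},{"dp":[0,0,-4],"yaw":0},{"dp":[0,0,-4],"yaw":0},{"dp":[0,0,-4],"yaw":0}])

```text
clock: 13.12
eef_pos: [627.7, -145.3, 273.0]
tcp_rot: [3.142, 0.0, -0.364]
contact_force: [-0.0, -0.5, -8.8]
opening: 0.197
grasp_force: 68.4
```

```bash
python3 -c "
from d import *
rd();rd(6)
cv2.imwrite('pics/s7.png',r.grab_frame('scene')[:,:,::-1])
from trk import *
for a,b in ('56','67','57'): rises(f'pics/s{a}.png',f'pics/s{b}.png')"
```

```text
t 13.32 p [ 627.7  -145.34  272.93] F [-0.42  0.48 -8.79] M [-0.016 -0.008 -0.005] tau [-3.0000e-03 -6.7702e+01 -3.9582e+01  3.0000e-03 -6.0000e-03 -1.0000e-03] grip 0.2
 t 13.62 p [ 627.71 -145.34  272.96] F [ 0.11 -0.37 -8.5 ] M [ 0.02  -0.023  0.002] tau [-1.0000e-03 -6.7666e+01 -3.9560e+01  5.0000e-03 -4.0000e-03 -0.0000e+00] grip 0.199
far post [227.3 247.3] shift (-0.25, -0.75, 0.992) px per 10mm [-0.7  -2.17]
head [265.7 268.3] shift (-0.25, -0.75, 0.997) px per 10mm [-0.45 -2.07]
gland [259.  280.7] shift (-0.25, -0.75, 0.998) px per 10mm [-0.49 -1.98]
far post [227.3 247.3] shift (-0.75, -0.75, 0.995) px per 10mm [-0.7  -2.17]
head [265.7 268.3] shift (-0.25, -1.0, 0.996) px per 10mm [-0.45 -2.07]
gland [259.  280.7] shift (-0.25, -0.75, 0.997) px per 10mm [-0.49 -1.98]
far post [227.3 247.3] shift (-1.0, -1.5, 0.992) px per 10mm [-0.7  -2.17]
head [265.7 268.3] shift (-0.5, -1.75, 0.995) px per 10mm [-0.45 -2.07]
gland [259.  280.7] shift (-0.25, -1.5, 0.996) px per 10mm [-0.49 -1.98]
```

```bash
python3 -c "
from trk import *
for a in ('s3','scene0'): print(a);rises(f'pics/{a}.png','pics/s7.png')
a=[cv2.resize(cv2.imread(f'pics/{n}')[218:308,200:290],None,fx=4.4,fy=4.4,interpolation=cv2.INTER_CUBIC) for n in('scene0.png','s7.png')]
# overlay level lid raised by 10mm on s7 and rest on scene0
def P(q,dz): return [(tf(loop+[0,0,dz],*q),(0,0,255)),(tf(head+[0,0,dz],*q),(255,0,0)),(tf(circ(85,88+dz),*q),(0,160,0)),(tf(seg((0,-46,92+dz),(0,-46,137+dz)),*q),(0,0,255))]
q=(615.5,-174,-.365)
cv2.imwrite('pics/s7c.png',np.hstack([tile('scene','pics/scene0.png',200,218,90,90,4.4,P(q,0)),tile('scene','pics/s7.png',200,218,90,90,4.4,P(q,10.2))]))
"
```

```text
s3
far post [227.3 247.3] shift (-2.0, -2.5, 0.975) px per 10mm [-0.7  -2.17]
head [265.7 268.3] shift (-1.5, -1.0, 0.676) px per 10mm [-0.45 -2.07]
gland [259.  280.7] shift (-1.5, -2.5, 0.806) px per 10mm [-0.49 -1.98]
scene0
far post [227.3 247.3] shift (-2.0, -2.5, 0.961) px per 10mm [-0.7  -2.17]
head [265.7 268.3] shift (-1.5, -2.0, 0.851) px per 10mm [-0.45 -2.07]
gland [259.  280.7] shift (-1.75, -2.75, 0.938) px per 10mm [-0.49 -1.98]
```

View pics/s7c.png

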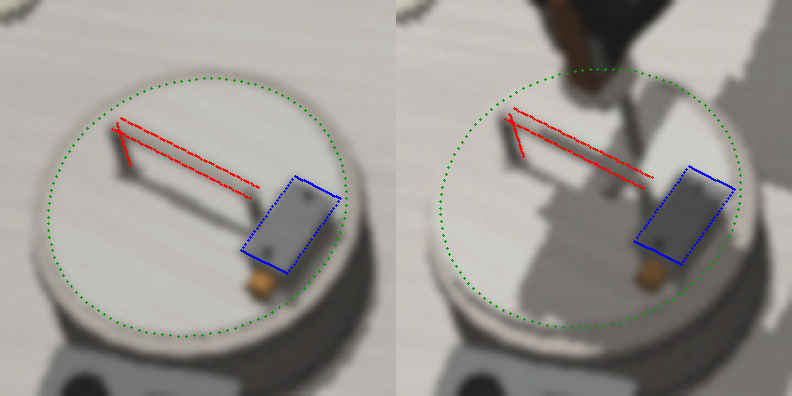

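Call:
carry_out(targets=[{"dp":[0,0,-0.5],"yaw":0},{"dp":[0,0,-2],"yaw":0},{"dp":[0,0,-5],"yaw":0},{"dp":[0,0,-9],"yaw":0},{"dp":[0,0,-14],"yaw":0},{"dp":[0,0,-20],"yaw":0},{"dp":[0,0,-26],"yaw":0},{"dp":[0,0,-31],"yaw":0},{"dp":[0,0,-35],"yaw":0},{"dp":[0,0,-38],"yaw":0},{"dp":[0,0,-39.5],"yaw":0},{"dp":[0,0,-40],"yaw":0}])

```text
clock: 15.18
eef_pos: [627.7, -145.4, 313.0]
tcp_rot: [3.142, 0.0, -0.365]
contact_force: [-1.2, 0.2, -8.4]
opening: 0.205
grasp_force: 68.4
```

```bash
python3 -c "
from d import *
rd()
cv2.imwrite('pics/s8.png',r.grab_frame('scene')[:,:,::-1])
from trk import *
rises('pics/s7.png','pics/s8.png')
rises('pics/scene0.png','pics/s8.png')
go(645,244.2,313,-.364)
t=np.arange(1,37)/36;e=t**3*(10-15*t+6*t*t);print((np.c_[-122.5*e,-370*e]).round(1).tolist())"
```

```text
t 15.38 p [ 627.67 -145.33  312.86] F [ 0.23 -0.2  -8.98] M [-0.025 -0.015 -0.006] tau [-0.0000e+00 -6.6892e+01 -4.0944e+01  6.0000e-03 -1.0000e-03  0.0000e+00] grip 0.202
far post [227.3 247.3] shift (-1.75, -6.0, 0.579) px per 10mm [-0.7  -2.17]
head [265.7 268.3] shift (-2.0, -6.0, 0.772) px per 10mm [-0.45 -2.07]
gland [259.  280.7] shift (-1.5, 0.5, 0.631) px per 10mm [-0.49 -1.98]
far post [227.3 247.3] shift (6.0, 6.0, 0.422) px per 10mm [-0.7  -2.17]
head [265.7 268.3] shift (-6.0, -6.0, 0.333) px per 10mm [-0.45 -2.07]
gland [259.  280.7] shift (-3.25, -2.5, 0.611) px per 10mm [-0.49 -1.98]
dp [-1.2265e+02 -3.7013e+02 -1.7000e-01] yaw -0.03 | t 15.43 [ 627.7 -145.3  312.8] [ 3.1416e+00  3.0000e-04 -3.6450e-01] F [ 0.8  -0.22 -8.75] M [-0.082  0.034 -0.004] q [-0.23  0.33  1.51  0.    1.31  1.71]
[[-0.0, -0.1], [-0.2, -0.6], [-0.6, -1.9], [-1.4, -4.3], [-2.6, -8.0], [-4.3, -13.1], [-6.6, -19.9], [-9.4, -28.3], [-12.7, -38.3], [-16.5, -49.9], [-20.9, -63.1], [-25.7, -77.7], [-31.0, -93.5], [-36.6, -110.4], [-42.5, -128.2], [-48.6, -146.8], [-54.9, -165.8], [-61.2, -185.0], [-67.6, -204.2], [-73.9, -223.2], [-80.0, -241.8], [-85.9, -259.6], [-91.5, -276.5], [-96.8, -292.3], [-101.6, -306.9], [-106.0, -320.1], [-109.8, -331.7], [-113.1, -341.7], [-115.9, -350.1], [-118.2, -356.9], [-119.9, -362.0], [-121.1, -365.7], [-121.9, -368.1], [-122.3, -369.4], [-122.5, -369.9], [-122.5, -370.0]]
```

Call:
carry_out(targets=[{"dp":[0,-0.1,0],"yaw":0},{"dp":[-0.2,-0.6,0],"yaw":0},{"dp":[-0.6,-1.9,0],"yaw":0},{"dp":[-1.4,-4.3,0],"yaw":0},{"dp":[-2.6,-8,0],"yaw":0},{"dp":[-4.3,-13.1,0],"yaw":0},{"dp":[-6.6,-19.9,0],"yaw":0},{"dp":[-9.4,-28.3,0],"yaw":0},{"dp":[-12.7,-38.3,0],"yaw":0},{"dp":[-16.5,-49.9,0],"yaw":0},{"dp":[-20.9,-63.1,0],"yaw":0},{"dp":[-25.7,-77.7,0],"yaw":0}])

```text
clock: 16.92
eef_pos: [631.4, -62.5, 313.0]
tcp_rot: [-3.141, 0.0, -0.364]
contact_force: [0.1, -0.6, -9.1]
opening: 0.203
grasp_force: 68.4
```

Call:
carry_out(targets=[{"dp":[-5.3,-15.8,0],"yaw":0},{"dp":[-10.9,-32.7,0],"yaw":0},{"dp":[-16.8,-50.5,0],"yaw":0},{"dp":[-22.9,-69.1,0],"yaw":0},{"dp":[-29.2,-88.1,0],"yaw":0},{"dp":[-35.5,-107.3,0],"yaw":0},{"dp":[-41.9,-126.5,0],"yaw":0},{"dp":[-48.2,-145.5,0],"yaw":0},{"dp":[-54.3,-164.1,0],"yaw":0},{"dp":[-60.2,-181.9,0],"yaw":0},{"dp":[-65.8,-198.8,0],"yaw":0},{"dp":[-71.1,-214.6,0],"yaw":0}])

```text
clock: 18.42
eef_pos: [641.5, 163.4, 312.9]
tcp_rot: [3.142, -0.0, -0.364]
contact_force: [-0.2, -0.2, -8.9]
opening: 0.203
grasp_force: 68.4
```

Call:
carry_out(targets=[{"dp":[-4.8,-14.6,0],"yaw":0},{"dp":[-9.2,-27.8,0],"yaw":0},{"dp":[-13,-39.4,0],"yaw":0},{"dp":[-16.3,-49.4,0],"yaw":0},{"dp":[-19.1,-57.8,0],"yaw":0},{"dp":[-21.4,-64.6,0],"yaw":0},{"dp":[-23.1,-69.7,0],"yaw":0},{"dp":[-24.3,-73.4,0],"yaw":0},{"dp":[-25.1,-75.8,0],"yaw":0},{"dp":[-25.5,-77.1,0],"yaw":0},{"dp":[-25.7,-77.6,0],"yaw":0},{"dp":[-25.7,-77.7,0],"yaw":0}])

```text
clock: 19.92
eef_pos: [645.2, 243.9, 313.0]
tcp_rot: [3.142, -0.0, -0.365]
contact_force: [-0.1, 1.1, -9.0]
opening: 0.206
grasp_force: 68.5
```

```bash
python3 -c "
from d import *
rd()
cv2.imwrite('pics/s9.png',r.grab_frame('scene')[:,:,::-1])
go(645,244.2,313,-.364)
from ov import *
z=r.sense()['eef_pos'][2]-137.5+11.5-137  # lid rise
print('rise',z)
q=(632.6,213.6,-.365)
P=[(tf(loop+[0,0,z],*q),(0,0,255)),(tf(head+[0,0,z],*q),(255,0,0)),(tf(circ(85,88+z),*q),(0,160,0)),(tf(circ(92,32),*q),(255,0,255))]
u,v=px('scene',[(632.6,213.6,90)])[0].astype(int);print(u,v)
cv2.imwrite('pics/s9c.png',np.hstack([tile('scene','pics/s9.png',u-45,v-52,92,104,4.3,p) for p in([],P)]))"
```

```text
t 20.12 p [645.17 243.92 312.99] F [-0.27  0.19 -8.58] M [-0.007  0.028  0.007] tau [ 2.7000e-02 -7.2989e+01 -4.1434e+01  4.0000e-03 -7.0000e-03  1.0000e-03] grip 0.206
dp [-0.26 -0.18  0.01] yaw -0.03 | t 20.18 [645.2 243.9 313. ] [ 3.1416 -0.     -0.3646] F [-0.55  0.25 -8.76] M [-0.039  0.035  0.009] q [ 0.36  0.4   1.4  -0.    1.34  2.29]
rise 50.00535283835666
398 288
```

View pics/s9c.png

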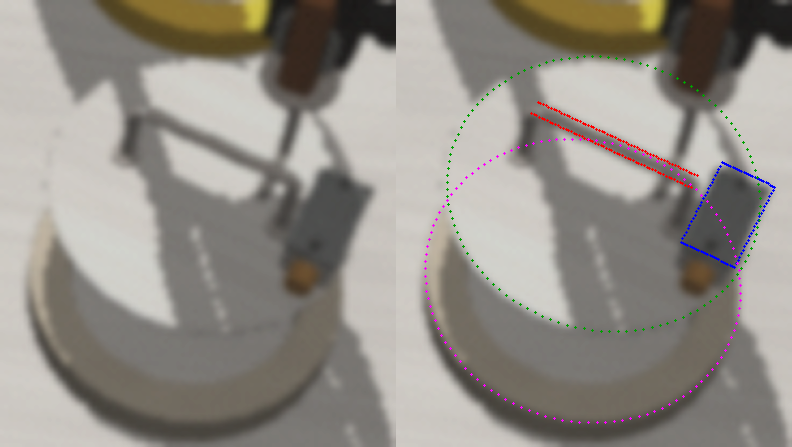

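Call:
carry_out(targets=[{"dp":[0,0,1],"yaw":0},{"dp":[-0.1,-0.3,4],"yaw":0},{"dp":[-0.2,-0.6,9],"yaw":0},{"dp":[-0.3,-0.9,16],"yaw":0},{"dp":[-0.3,-0.9,24],"yaw":0},{"dp":[-0.3,-0.9,33],"yaw":0},{"dp":[-0.3,-0.9,42],"yaw":0},{"dp":[-0.3,-0.9,51],"yaw":0},{"dp":[-0.3,-0.9,59],"yaw":0},{"dp":[-0.3,-0.9,65],"yaw":0},{"dp":[-0.3,-0.9,69],"yaw":0},{"dp":[-0.3,-0.9,71],"yaw":0}])

```text
clock: 21.68
eef_pos: [645.2, 245.0, 241.8]
tcp_rot: [-3.142, 0.0, -0.364]
contact_force: [-0.5, -0.1, -8.9]
opening: 0.198
grasp_force: 68.5
```

Call:
carry_out(targets=[{"dp":[0,0,1],"yaw":0},{"dp":[0,0,3],"yaw":0},{"dp":[0,0,5],"yaw":0},{"dp":[0,0,7.5],"yaw":0},{"dp":[0,0,10],"yaw":0},{"dp":[0,0,12.5],"yaw":0},{"dp":[0,0,15],"yaw":0},{"dp":[0,0,17.5],"yaw":0},{"dp":[0,0,20],"yaw":0},{"dp":[0,0,22],"yaw":0},{"dp":[0,0,24],"yaw":0},{"dp":[0,0,25],"yaw":0}])

```text
clock: 23.18
eef_pos: [645.2, 245.0, 216.8]
tcp_rot: [3.142, 0.0, -0.364]
contact_force: [-0.1, 0.5, -9.0]
opening: 0.203
grasp_force: 68.5
```

```bash
python3 -c "
from d import *
rd()"
```

```text
t 23.38 p [645.18 244.96 216.9 ] F [ 0.34 -0.16 -8.76] M [0.003 0.017 0.007] tau [ 4.0000e-03 -7.5086e+01 -3.8239e+01  3.0000e-03 -1.7000e-02  0.0000e+00] grip 0.203
```

Call:
carry_out(targets=[{"dp":[0,0,1],"yaw":0},{"dp":[0,0,2],"yaw":0},{"dp":[0,0,3],"yaw":0},{"dp":[0,0,4],"yaw":0},{"dp":[0,0,5],"yaw":0},{"dp":[0,0,5.5],"yaw":0},{"dp":[0,0,6],"yaw":0},{"dp":[0,0,6],"yaw":0}])

```text
clock: 24.38
eef_pos: [645.2, 245.0, 210.9]
tcp_rot: [3.142, 0.0, -0.364]
contact_force: [-0.2, -0.1, -7.5]
opening: 0.204
grasp_force: 68.5
```

Call:
carry_out(targets=[{"dp":[0,0,0.5],"yaw":0},{"dp":[0,0,1],"yaw":0},{"dp":[0,0,1.5],"yaw":0},{"dp":[0,0,2],"yaw":0},{"dp":[0,0,2],"yaw":0}])

```text
clock: 25.0
eef_pos: [645.6, 245.2, 209.6]
tcp_rot: [-3.141, -0.001, -0.364]
contact_force: [0.8, 0.4, -2.0]
opening: 0.205
grasp_force: 69.3
```

```bash
python3 -c "
from d import *
rd()"
```

```text
t 25.2 p [645.41 245.08 209.36] F [-0.21 -0.11 -1.87] M [-0.003  0.012 -0.019] tau [ 0.0000e+00 -7.0777e+01 -3.5155e+01  5.0000e-03 -5.0000e-03  0.0000e+00] grip 0.208
```

Call:
carry_out(targets=[{"dp":[0,0,2],"yaw":0},{"dp":[0,0,5],"yaw":0},{"dp":[0,0,10],"yaw":0},{"dp":[0,0,15],"yaw":0},{"dp":[0,0,18],"yaw":0},{"dp":[0,0,18],"yaw":0},{"dp":[0,0,18],"yaw":0}])

```text
clock: 26.08
eef_pos: [645.3, 245.0, 191.1]
tcp_rot: [-3.141, -0.0, -0.364]
contact_force: [0.6, 0.9, -1.7]
opening: 0.197
grasp_force: 69.3
```

Call:
carry_out(targets=[{"dp":[-5,0,0],"yaw":0},{"dp":[-12,0,0],"yaw":0},{"dp":[-20,0,0],"yaw":0},{"dp":[-30,0,0],"yaw":0},{"dp":[-40,0,0],"yaw":0},{"dp":[-50,0,0],"yaw":0},{"dp":[-58,0,0],"yaw":0},{"dp":[-58,0,0],"yaw":0}])

```text
clock: 27.08
eef_pos: [590.5, 265.9, 191.0]
tcp_rot: [3.142, 0.0, -0.364]
contact_force: [0.3, 0.2, -2.4]
opening: 0.202
grasp_force: 69.3
```

```bash
python3 -c "
from d import *
rd()
go(525.7,-3.3,175.5,.037)"
```

```text
t 27.27 p [591.21 265.66 191.08] F [ 0.18 -0.08 -2.19] M [ 0.024 -0.011 -0.006] tau [ 2.8300e-01 -6.6186e+01 -3.3332e+01  2.7000e-02  3.0000e-02  1.1000e-02] grip 0.209
dp [ 34.53 274.58  15.48] yaw -23.01 | t 27.27 [591.4 265.5 191. ] [-3.1415e+00 -3.0000e-04 -3.6460e-01] F [ 0.05 -0.46 -2.15] M [-0.046 -0.019  0.009] q [ 0.42  0.43  1.62 -0.    1.08  2.36]
```

Call:
carry_out(targets=[{"dp":[-5,2,-25],"yaw":0},{"dp":[-5,10,-50],"yaw":-2},{"dp":[-2,40,-65],"yaw":-5},{"dp":[3,75,-65],"yaw":-9},{"dp":[8,110,-65],"yaw":-13},{"dp":[14,145,-65],"yaw":-17},{"dp":[19,180,-65],"yaw":-20},{"dp":[25,215,-65],"yaw":-22},{"dp":[30,245,-55],"yaw":-23},{"dp":[33,265,-30],"yaw":-23},{"dp":[34.5,274.5,0],"yaw":-23},{"dp":[34.5,274.5,15.5],"yaw":-23}])

```text
clock: 28.78
eef_pos: [524.8, -3.9, 174.2]
tcp_rot: [-3.142, 0.002, 0.035]
contact_force: [0.3, 0.5, -1.1]
opening: 0.198
grasp_force: 69.3
```

```bash
python3 -c "
from d import *
rd(6);go(525.7,-3.3,169,.037)
for x in (500,470,441):go(x,-6.45+(x-440.9)*.037,169,.037)"
```

```text
t 29.07 p [525.5   -2.9  175.22] F [ 0.07  0.33 -2.35] M [-0.001  0.013  0.008] tau [-3.7900e-01 -5.1611e+01 -3.0545e+01 -2.6000e-02 -6.8000e-02 -1.1000e-02] grip 0.202
dp [-0.66  0.58  7.53] yaw 0.03 | t 29.07 [526.3  -2.7 176.5] [ 3.1416e+00 -1.8000e-03  3.7500e-02] F [ 0.34  0.32 -2.17] M [-0.055  0.023  0.062] q [-0.01  0.27  1.9   0.    0.96  1.53]
dp [-26.38   0.58   7.48] yaw 0.03 | t 29.07 [526.3  -2.7 176.5] [ 3.1416e+00 -1.8000e-03  3.7500e-02] F [ 0.34  0.32 -2.17] M [-0.055  0.023  0.062] q [-0.01  0.27  1.9   0.    0.96  1.53]
dp [-56.4    0.56   7.43] yaw 0.03 | t 29.07 [526.3  -2.7 176.5] [ 3.1416e+00 -1.8000e-03  3.7500e-02] F [ 0.34  0.32 -2.17] M [-0.055  0.023  0.062] q [-0.01  0.27  1.9   0.    0.96  1.53]
dp [-85.42   0.55   7.38] yaw 0.03 | t 29.07 [526.3  -2.7 176.5] [ 3.1416e+00 -1.8000e-03  3.7500e-02] F [ 0.34  0.32 -2.17] M [-0.055  0.023  0.062] q [-0.01  0.27  1.9   0.    0.96  1.53]
```

Call:
carry_out(targets=[{"dp":[0,0,3],"yaw":0},{"dp":[0,0,6],"yaw":0},{"dp":[0,0,7],"yaw":0},{"dp":[0,0,7],"yaw":0},{"dp":[0,0,7],"yaw":0},{"dp":[0,0,7],"yaw":0}])

```text
clock: 29.82
eef_pos: [525.4, -3.1, 168.5]
tcp_rot: [-3.142, -0.0, 0.037]
contact_force: [0.2, 0.2, -2.7]
opening: 0.2
grasp_force: 69.3
```

```bash
python3 -c "
from d import *
rd(4);go(440.9,-6.45,168,.037)"
```

```text
t 30.02 p [525.43  -3.14 168.53] F [-0.06  0.01 -2.32] M [ 0.     0.007 -0.002] tau [ 1.0000e-03 -5.1642e+01 -3.0106e+01  0.0000e+00  5.0000e-03  0.0000e+00] grip 0.2
dp [-84.58   0.19   0.5 ] yaw -0.01 | t 30.02 [525.4  -3.1 168.5] [-3.1416e+00 -1.0000e-04  3.6900e-02] F [ 0.57 -0.4  -2.04] M [-0.007  0.021 -0.007] q [-0.01  0.28  1.91  0.    0.95  1.53]
```

Call:
carry_out(targets=[{"dp":[-5,0,0],"yaw":0},{"dp":[-15,0,0],"yaw":0},{"dp":[-27,0,0],"yaw":0},{"dp":[-40,0.1,0],"yaw":0},{"dp":[-53,0.1,0],"yaw":0},{"dp":[-65,0.2,0],"yaw":0},{"dp":[-75,0.2,0],"yaw":0},{"dp":[-82,0.2,0],"yaw":0},{"dp":[-84.5,0.2,0],"yaw":0},{"dp":[-84.5,0.2,0],"yaw":0},{"dp":[-84.5,0.2,0],"yaw":0}])

```text
clock: 31.4
eef_pos: [441.3, -6.4, 168.5]
tcp_rot: [-3.142, -0.0, 0.037]
contact_force: [0.2, 0.4, -3.1]
opening: 0.203
grasp_force: 69.3
```

```bash
python3 -c "
from d import *
rd(4);go(440.9,-6.45,155.5,.037)"
```

```text
t 31.6 p [441.22  -6.44 168.46] F [-0.27  0.02 -2.66] M [0.002 0.003 0.002] tau [-3.0000e-03 -4.1066e+01 -2.8883e+01  0.0000e+00  3.0000e-03  0.0000e+00] grip 0.205
dp [-2.300e-01  1.000e-02  1.294e+01] yaw -0.0 | t 31.6 [441.1  -6.4 168.4] [-3.1416 -0.      0.037 ] F [ 0.18 -0.56 -2.42] M [0.065 0.02  0.006] q [-0.02  0.16  2.08  0.    0.9   1.52]
```

Call:
carry_out(targets=[{"dp":[0,0,3],"yaw":0},{"dp":[0,0,6],"yaw":0},{"dp":[0,0,9],"yaw":0},{"dp":[0,0,10.5],"yaw":0},{"dp":[0,0,11.5],"yaw":0},{"dp":[0,0,12],"yaw":0},{"dp":[0,0,12],"yaw":0}])

```text
clock: 32.48
eef_pos: [441.0, -6.4, 156.5]
tcp_rot: [-3.142, -0.0, 0.037]
contact_force: [0.5, -0.3, -2.4]
opening: 0.203
grasp_force: 69.3
```

```bash
python3 -c "
from d import *
rd(4)"
```

```text
t 32.67 p [441.01  -6.45 156.55] F [ 0.18  0.06 -2.06] M [-0.016  0.015  0.005] tau [ 0.0000e+00 -4.1504e+01 -2.8003e+01  0.0000e+00  4.0000e-03 -0.0000e+00] grip 0.207
```

Call:
carry_out(targets=[{"dp":[0,0,0.5],"yaw":0},{"dp":[0,0,1],"yaw":0},{"dp":[0,0,1.4],"yaw":0},{"dp":[0,0,1.4],"yaw":0}])

```text
clock: 33.17
eef_pos: [441.0, -6.4, 155.5]
tcp_rot: [-3.142, -0.0, 0.037]
contact_force: [-2.4, 0.7, 6.3]
opening: 0.203
grasp_force: 70.8
```

```bash
python3 -c "
from d import *
rd(4)"
```

```text
t 33.38 p [441.03  -6.41 155.52] F [-2.69  0.52  6.04] M [-0.019  0.389 -0.014] tau [-1.5900e-01 -3.8471e+01 -2.6974e+01 -4.4000e-02 -8.3400e-01 -2.1000e-02] grip 0.199
```

Call:
carry_out(targets=[{"dp":[0,0,-0.5],"yaw":0},{"dp":[0,0,-0.5],"yaw":0}])

```text
clock: 33.62
eef_pos: [441.0, -6.5, 155.5]
tcp_rot: [-3.142, -0.0, 0.037]
contact_force: [-0.3, 0.2, -0.4]
opening: 0.205
grasp_force: 69.4
```

Call:
carry_out(targets=[{"dp":[0,0,0],"yaw":0},{"dp":[0,0,0],"yaw":0},{"dp":[0,0,0],"yaw":0},{"dp":[0,0,0],"yaw":0},{"dp":[0,0,0],"yaw":0},{"dp":[0,0,0],"yaw":0}], fingers=1)

```text
clock: 34.38
eef_pos: [441.0, -6.4, 155.6]
tcp_rot: [-3.142, -0.0, 0.037]
contact_force: [0.6, -0.3, -0.2]
opening: 1.003
grasp_force: 0.0
```

Call:
carry_out(targets=[{"dp":[0,0,-10],"yaw":0},{"dp":[0,0,-30],"yaw":0},{"dp":[0,0,-60],"yaw":0},{"dp":[0,0,-90],"yaw":0},{"dp":[0,0,-115],"yaw":0},{"dp":[-40,30,-130],"yaw":0},{"dp":[-70,80,-130],"yaw":0},{"dp":[-75,140,-130],"yaw":0},{"dp":[-75,200,-130],"yaw":0},{"dp":[-75,250,-130],"yaw":0},{"dp":[-75,260,-130],"yaw":0},{"dp":[-75,260,-130],"yaw":0}])

```text
clock: 35.88
eef_pos: [375.4, -269.0, 285.7]
tcp_rot: [-3.141, 0.0, 0.036]
contact_force: [-0.0, 0.1, 0.7]
opening: 1.002
grasp_force: 0.0
```

```bash
python3 -c "
from d import *
rd(3)
for n in('top','scene'): cv2.imwrite(f'pics/{n}0.png' if 0 else f'pics/{n}9.png',r.grab_frame(n)[:,:,::-1])
import fit
from fit import *
for n in('top','scene'):
    g=cv2.GaussianBlur(cv2.imread(f'pics/{n}9.png').astype(np.float32),(0,0),1.0)
    G[n]=np.sqrt(sum(cv2.Sobel(g,cv2.CV_32F,a,1-a)**2 for a in(0,1)).sum(2)); G[n]=np.minimum(G[n],np.percentile(G[n],99.3))
d=[0,0,-53]
for cams in(('top','scene'),('top',),('scene',)):
    print(cams)
    for l,pr,b in(('loop+head',[(loop+d,1),(head+d,1)],[(615,650),(195,232),(-.7,0)]),('lifter',[(guard,1),(handle,1)],[(425,455),(-20,10),(-.3,.3)]),('guard',[(guard,1)],[(425,455),(-20,10),(0,.01)])):
        q,f=fit.fit(pr,b,cams);print(l,q.round(3),round(f))
from trk import shift
for P in((440,-6,126),(440,-6,200)):
  for n in('top','scene'): print(n,P,shift(f'pics/{n}0.png',f'pics/{n}9.png',px(n,[P])[0],7))
"
```

```text
t 36.02 p [ 375.47 -267.98  285.68] F [ 0.04 -0.01  0.14] M [ 0.023 -0.007 -0.017] tau [-8.2900e-01 -3.7806e+01 -3.5166e+01 -5.2000e-02 -3.8000e-02 -2.1000e-02] grip 0.998
('top', 'scene')Traceback (most recent call last):
  File "<string>", line 14, in <module>
    q,f=fit.fit(pr,b,cams);print(l,q.round(3),round(f))
        ^^^^^^^
AttributeError: 'function' object has no attribute 'fit'
```

```bash
python3 -c "
from fit import *
for n in('top','scene'):
    g=cv2.GaussianBlur(cv2.imread(f'pics/{n}9.png').astype(np.float32) if n=='top' else r.grab_frame('scene')[:,:,::-1].astype(np.float32),(0,0),1.0)
    if n=='scene': cv2.imwrite('pics/scene9.png',r.grab_frame('scene')[:,:,::-1])
    else: cv2.imwrite('pics/top9.png',r.grab_frame('top')[:,:,::-1])
    G[n]=np.sqrt(sum(cv2.Sobel(g,cv2.CV_32F,a,1-a)**2 for a in(0,1)).sum(2)); G[n]=np.minimum(G[n],np.percentile(G[n],99.3))
d=[0,0,-53]
for cams in(('top','scene'),('top',),('scene',)):
    print(cams)
    for l,pr,b in(('loop+head',[(loop+d,1),(head+d,1)],[(615,650),(195,232),(-.7,0)]),('lifter',[(guard,1),(handle,1)],[(425,455),(-20,10),(-.3,.3)]),('guard',[(guard,1)],[(425,455),(-20,10),(0,.01)])):
        q,f=fit(pr,b,cams);print(l,q.round(3),round(f))
from trk import shift
for P in((440,-6,126),(440,-6,200)):
  for n in('top','scene'): print(n,P,shift(f'pics/{n}0.png',f'pics/{n}9.png',px(n,[P])[0],7))
"
```

```text
('top', 'scene')
loop+head [ 6.36136e+02  2.12959e+02 -3.28000e-01] -502
lifter [ 4.41067e+02 -6.08200e+00  3.00000e-02] -780
guard [440.34   -6.781   0.   ] -362
('top',)
loop+head [ 6.26503e+02  2.07766e+02 -3.61000e-01] -301
lifter [ 4.4083e+02 -6.2030e+00  1.0000e-03] -436
guard [ 4.39546e+02 -6.35200e+00  5.00000e-03] -222
('scene',)
loop+head [ 6.35937e+02  2.13017e+02 -3.39000e-01] -272
lifter [ 4.42045e+02 -6.47100e+00  4.10000e-02] -349
guard [4.43492e+02 4.44900e+00 5.00000e-03] -176
top (440, -6, 126) (0.5, -0.25, 0.985)
scene (440, -6, 126) (-0.25, 0.0, 0.99)
top (440, -6, 200) (0.5, 0.0, 0.983)
scene (440, -6, 200) (0.0, -0.25, 0.804)
```

```bash
python3 -c "
from rig import r
print(r.sign_off())"
```

```text
the job is handed in; nothing more can be done
None
```

I set the lid level in the rest ring with its plug home, hung the lifter back on its stand, and handed the job in at about 36 s of the 72 s allowed; the hand-in returned no verdict.

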